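# Press the loaded test fixture

## Task

Two identical spring-plunger test fixtures stand on the desk; one of them has a relay board lying in its nest, the other is empty. On the fixture with the board, press the plunger head straight down to its stop, hold it there for about a second, then let it spring all the way back up. Do not press the empty fixture's plunger, and leave the board in its nest.

Things in the scene. Friction and masses are not known exactly. Their poses are not given: they have to be found in the camera images.
- loaded_plunger_head (a point): Centre of the top face of the plunger head of the fixture that holds the board: a level black disc, 34 mm across, 12 mm thick, on an 8 mm rod with a return spring. Its top is 156 mm above the desk at rest, 134 mm at the stop, and it is the highest part of the fixture (the arm below it reaches 120 mm). z is up; x points from the plunger to the fixture's column.
- loaded_plunger (a joint): Travel of that plunger in m: 0 at rest (up), 0.022 at its stop (fully down). It takes about 3 N to start it and about 9 N to hold it at the stop; beyond that it is rigid. When released it springs back to 0 by itself. The aluminium fixture is fixed to the desk: base plate 110 x 100 mm, a column at the back and a 32 mm wide arm that carries the plunger over the nest.
- empty_plunger (a joint): Travel of the plunger of the other, identical fixture, whose nest is empty: 0 at rest, 0.022 at the stop. Not to be pressed. The two fixtures' plungers are at least 190 mm apart.
- board_center (a point): Centre (half-way up) of the loose relay board, 32 x 74 x 22 mm, green with two black relay blocks and a terminal block. It lies flat in the loaded fixture's nest, a black pocket with low walls (24 mm above the desk), directly under that plunger; x across it, y along it, z up. The probe pins under the plunger just reach its top at the stop.
Things that resemble listed ones, but are neither listed nor needed, are in the scene too. Leave any blue look-alike of the part that bears empty_plunger alone.

How it is judged:
By the outcome, as a careful person would: the job done as asked, in the order asked, and still so for the second after the job is handed in, with the robot touching nothing.
It also fails if it takes over 24 s, if anything falls off the work surface, if the arm or the gripper's body presses on something with over 40 N, if the wrist force passes 120 N, or if a joint passes its speed limit or range.

## Robot

A 6-joint arm with a two-finger parallel gripper is mounted at the origin on a cart in front of the work surface, level with it; the furniture and walls round the work are solid. World frame = base frame: x ahead of the robot, y to its left, z up, the work surface at z = 0. Lengths are in m, angles in rad, forces in N, time in s.
With the tool pointing down it reaches from about 0.35 to 0.925 m from the base axis. Payload 6.4 kg.
Tool frame: the origin (TCP) lies at the very end of the fingers, on their centre line; the grasp point (between the pads) lies env.tcp_to_grasp behind it (env.tcp_to_grasp is the distance from the TCP to the grasp point, in m); z points along the fingers, y is the line along which they close (so a half turn about z gives the same grasp; the last joint's range is limited). The gripper opens to 85 mm and grips with 20 to 120 N. Pads are 22 mm wide; open, the fingers measure 114 mm over their backs; the gripper's body (76 mm by 85 mm) begins 54 mm behind the grasp point. The pads swing forward as they close: fully open they stand 13 mm farther back than shut.
Start: joints at [-1.421, 0.245, 1.558, -0, 1.339, -0.174], TCP at [0.207, -0.616, 0.231] pointing down, gripper open.
Joint ranges: [-3.13, 3.13], [-1.02, 2.26], [0.13, 2.54], [-0.95, 4.09], [0.21, 2.88], [-2.74, 2.74]. Speed limits (rad/s): [2.57, 2.57, 3.14, 3.14, 3.14, 3.14].

## Interface

Orientations are given as a 3x3 rotation matrix whose columns are the frame's x, y, z axes.
In Python, from rig import env, viewer, models gives the robot as it stands.
- The arm moves only by the shell command python3 -m jog 'ROWS'. ROWS is a JSON object of lists of equal length, an entry for each row: "delta_rot": the turn, a rotation vector about the tool's x, y, z in rad, a list of three; "slide": the shift along the tool's x, y, z in units of 30 mm (1.0 is 30 mm), a list of three; "claw": the finger opening in mm, from 0 to 85.4. In form: {"delta_rot": [[rx, ry, rz], ...], "slide": [[dx, dy, dz], ...], "claw": [claw, ...]}. A call has 1 to 20 rows; each row shifts and turns the commanded pose from where the row before left it, along the tool's axes as they then stand; what a row does not reach is not made up. A row lasts 1/8 s, in which the tool goes at most 62.5 mm and 10.7 degrees, less where a joint would pass 70% of its speed; a pose out of reach is approached as far as the arm can. A call is refused whole if a number of a shift passes 1 or a number of a turn 0.188, either way. A call with a gripper value outside its range is refused whole. The fingers move at their own pace and stop on an object; the grip force is fixed at half the most. Time passes only in rows, so rows that do not move let the fingers close. It gives the time, the measured TCP pose, the force, the opening and the grip force at its end, in the units of the state.
- env.state(): the state, without advancing time (a new reading comes with each control period).
- viewer.camera(name): name is "scene" or "top"; returns (picture, depth): 420x560x3 uint8, red, green, blue; 420x560 float32, m along the optical axis (not along the pixel's ray), 0 where there is no reading.
- viewer.camera_model(name): a dict with "intrinsics" (3x3 intrinsics, pixels), "R" (3x3) and "t" (3): a world point X has camera coordinates R X + t. Camera axes: x right, y down, z forward; pixel columns grow to the right and rows downward; lengths in m; the calibration is good to about 2 mm. A picture is of the moment at which its call begins. camera_model takes no time and is no camera call.
- env.finish_job(): hands the job in; it is judged then, once.
Trained networks look in the newest picture that a camera, given by its name, has taken for a name from the list of things; names that differ only in an ending like _2 or _b are one class to them, and where a whole thing is asked for, a point or a joint stands for the part that bears it (a point fixed in the world has none). Each returns a list of dicts, best first, with "p" (0 to 1); they miss things now and then, are a little off and sometimes report something else, mostly with a low value. They report only what shows in the picture. A call takes as long as a camera call. They do not tell look-alikes from the thing itself.
- models.find_in(target, camera): "xyz" ([x, y, z] in m, in world coordinates, good to about 4 mm: the middle of the surface that is visible of it).
- models.masks_of(target, camera): "region" (420x560 bool, what is visible of it).
The state is a dict: "time_s": time; "qpos": joint angles; "joint_velocities": joint speeds; "joint_torque": joint torques, N m; "tool_pos": TCP position; "eef_rot": TCP orientation; "ft_force": force on the tool from outside, world axes, zero at the start; "ft_torque": the same for the moment, N m; "finger_gap": finger opening in m; "gripper_force": force on a finger pad.
Only numpy, scipy, OpenCV 4.12 (cv2) and the standard library are available. Lean on these libraries where they do the work, as an engineer would, in place of code of your own. Each camera call takes 0.05 s, during which the arm holds its last target. There are 200 camera calls.

## Working session

There is one attempt and no reset: what is moved stays moved. The work goes in short steps, Python scripts to look and compute and a shell command to move; the robot and the scene stay as the last step left them, time stands still between calls to the robot, and variables do not carry over. Pictures are saved under pics/ and viewed, at most 10 in all, crops included, and the job is handed in when it is done.

```bash
mkdir -p pics; python3 - <<'E'
from rig import env,viewer,models
import cv2,numpy as np
ims=[]
for c in("scene","top"):
    p,d=viewer.camera(c); cv2.imwrite(f"pics/{c}0.png",p[:,:,::-1])
    for t in("loaded_plunger_head","board_center","loaded_plunger"):
        print(c,t,[(np.round(r["xyz"],3).tolist(),round(r["p"],2)) for r in models.find_in(t,c)])
s=env.state();print(s["time_s"],s["tool_pos"],s["eef_rot"],env.tcp_to_grasp,s["ft_force"])
E
```

```text
scene loaded_plunger_head [([0.497, -0.306, 0.126], 0.59)]
scene board_center [([0.494, -0.302, 0.032], 0.67)]
scene loaded_plunger [([0.498, -0.303, 0.124], 0.56)]
top loaded_plunger_head [([0.501, -0.3, 0.156], 0.74)]
top board_center [([0.497, -0.292, 0.025], 0.51)]
top loaded_plunger [([0.5, -0.303, 0.152], 0.86)]
0.4 [ 0.206799   -0.61614783  0.23114197] [[ 9.48042270e-01  3.18144390e-01 -4.48702233e-05]
 [ 3.18144389e-01 -9.48042229e-01  2.80901918e-04]
 [ 4.68285026e-05 -2.80582101e-04 -9.99999960e-01]] 0.0187 [0.57934021 0.42426418 0.87813506]
```

View pics/scene0.png

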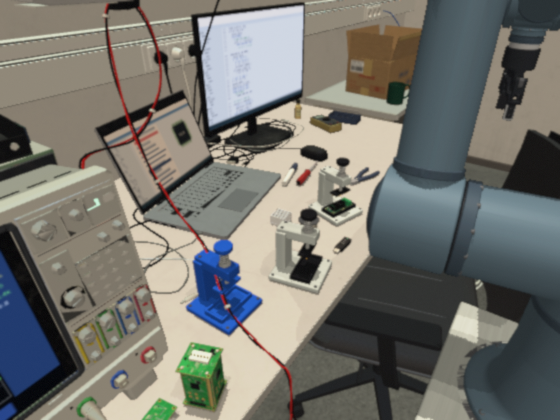

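View pics/top0.png

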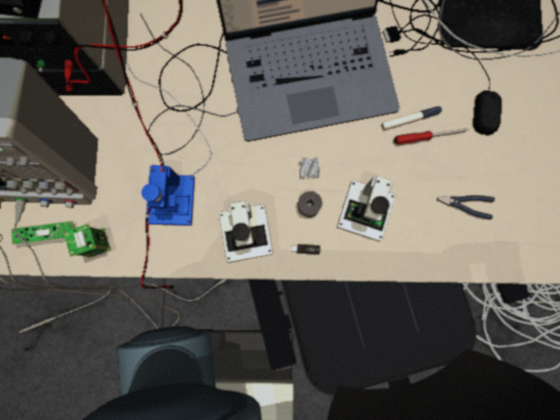

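The loaded fixture is the right one in the top view, with its head near (378,204) and green visible in the nest. In the scene view it is the far one, near (340,190). The empty fixture is near (240,232) in the top view. Next I'll refine the head centre and convert the move into tool axes.

```bash
cat >h.py <<'E'
from rig import env,viewer,models
import cv2,numpy as np
def head(c="top"):
    p,d=viewer.camera(c); m=viewer.camera_model(c)
    v,u=np.nonzero(d>0); z=d[v,u]
    X=(np.linalg.inv(m["intrinsics"])@np.array([u*z,v*z,z])).T
    X=(X-m["t"])@m["R"]
    k=(np.hypot(X[:,0]-.5,X[:,1]+.303)<.03)&(abs(X[:,2]-.156)<.008)
    Q=X[k]; c2,r=cv2.minEnclosingCircle(Q[:,:2].astype(np.float32))
    print(k.sum(),"mean",Q.mean(0).round(4),"circ",np.round(c2,4),round(r,4))
    return p
E
python3 - <<'E'
from h import *
head()
s=env.state();R=s["eef_rot"]
print(R.T@(np.array([.5,-.302,.2])-s["tool_pos"])/.03)
E
```

```text
269 mean [ 0.4975 -0.309   0.1556] circ [ 0.4979 -0.3095] 0.0171
[12.5976866  -6.8190885   1.04123597]
```

```bash
python3 -m jog '{"delta_rot":[[0,0,0],[0,0,0],[0,0,0],[0,0,0],[0,0,0],[0,0,0],[0,0,0],[0,0,0],[0,0,0],[0,0,0],[0,0,0],[0,0,0],[0,0,0],[0,0,0],[0,0,0]],"slide":[[0.5,-0.26,0],[0.96,-0.51,0],[0.96,-0.51,0],[0.96,-0.51,0],[0.96,-0.51,0],[0.96,-0.51,0],[0.96,-0.51,0],[0.96,-0.51,0],[0.96,-0.51,0],[0.96,-0.51,0],[0.96,-0.51,0],[0.96,-0.51,0],[0.96,-0.51,0],[0.46,-0.25,0],[0,0,0.5]],"claw":[0,0,0,0,0,0,0,0,0,0,0,0,0,0,0]}'
python3 - <<'E'
from h import *
p,d=viewer.camera("scene");cv2.imwrite("pics/s1.png",cv2.resize(p[100:240,260:440,::-1],None,fx=4,fy=4))
s=env.state();R=s["eef_rot"];print(s["time_s"],s["tool_pos"],s["finger_gap"],s["ft_force"],R[:,2],R.T@(np.array([.498,-.309,.17])-s["tool_pos"])/.03)
E
```

```text
time_s: 2.33
tool_pos: [0.4995, -0.3083, 0.2172]
eef_rot: [[0.947, 0.32, 0.002], [0.32, -0.947, -0.002], [0.001, 0.003, -1.0]]
ft_force: [0.1, -1.4, 0.3]
finger_gap: -0.0001
gripper_force: 0.0
2.375 [ 0.49758379 -0.307774    0.21347221] 6.838915022588468e-05 [ 0.23542327  0.12204334 -1.51229196] [-0.00245291  0.00172503 -0.9999955 ] [0.00269837 0.04665916 1.4489625 ]
```

View pics/s1.png

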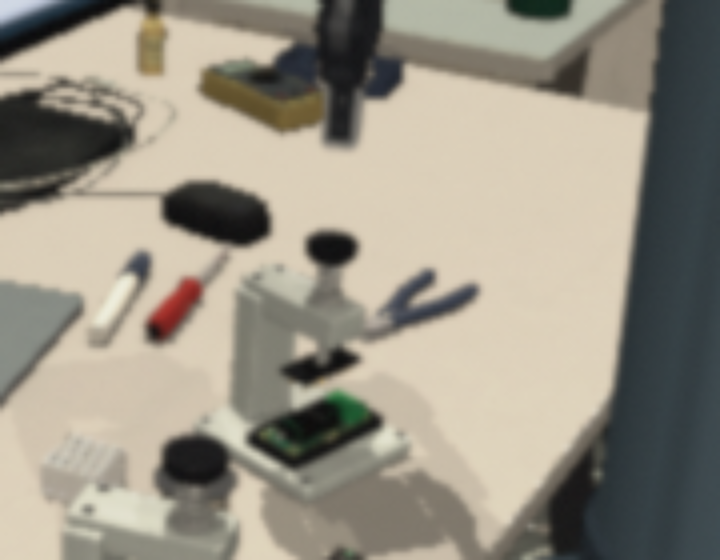

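The closed fingers (340,140 in the crop) hang above the head (332,245), and the green board is in that fixture's nest. Now I'll go down.

```bash
python3 -m jog '{"delta_rot":[[0,0,0],[0,0,0],[0,0,0],[0,0,0],[0,0,0],[0,0,0],[0,0,0],[0,0,0],[0,0,0]],"slide":[[0,0.04,0.4],[0,0,0.6],[0,0,0.4],[0,0,0.3],[0,0,0.3],[0,0,0.2],[0,0,0.2],[0,0,0.1],[0,0,0]],"claw":[0,0,0,0,0,0,0,0,0]}'
```

```text
time_s: 3.5
tool_pos: [0.499, -0.3099, 0.1421]
eef_rot: [[0.948, 0.318, -0.0], [0.318, -0.948, -0.0], [-0.0, 0.0, -1.0]]
ft_force: [-2.9, 1.0, 6.5]
finger_gap: 0.0002
gripper_force: 3.2
```

```bash
python3 -m jog '{"delta_rot":[[0,0,0],[0,0,0],[0,0,0],[0,0,0],[0,0,0]],"slide":[[0,0,0.1],[0,0,0.1],[0,0,0.05],[0,0,0.03],[0,0,0]],"claw":[0,0,0,0,0]}'
```

```text
time_s: 4.12
tool_pos: [0.499, -0.3099, 0.1343]
eef_rot: [[0.948, 0.318, -0.0], [0.318, -0.948, -0.001], [-0.0, 0.001, -1.0]]
ft_force: [-4.3, 2.8, 8.3]
finger_gap: -0.0
gripper_force: 4.1
```

Nearly at the stop, so I'll add small steps until the force rises.

```bash
python3 -m jog '{"delta_rot":[[0,0,0],[0,0,0],[0,0,0]],"slide":[[0,0,0.03],[0,0,0.03],[0,0,0]],"claw":[0,0,0]}'
```

```text
time_s: 4.5
tool_pos: [0.4991, -0.31, 0.134]
eef_rot: [[0.948, 0.319, -0.0], [0.319, -0.948, -0.001], [-0.001, 0.0, -1.0]]
ft_force: [-7.6, 4.9, 16.1]
finger_gap: -0.0
gripper_force: 8.0
```

At the stop: 16 N, and the TCP is steady at 0.134. I'll hold for about 1 s in total, then retreat upward.

```bash
python3 -m jog '{"delta_rot":[[0,0,0],[0,0,0],[0,0,0],[0,0,0],[0,0,0],[0,0,0],[0,0,0]],"slide":[[0,0,0],[0,0,0],[0,0,0],[0,0,0],[0,0,0],[0,0,0],[0,0,0]],"claw":[0,0,0,0,0,0,0]}'
python3 -m jog '{"delta_rot":[[0,0,0],[0,0,0],[0,0,0],[0,0,0],[0,0,0],[0,0,0],[0,0,0],[0,0,0],[0,0,0],[0,0,0]],"slide":[[0,0,-0.2],[0,0,-0.3],[0,0,-0.3],[0,0,-0.3],[0,0,-0.4],[0,0,-0.6],[0,0,-0.6],[0,0,-0.6],[0,0,0],[0,0,0]],"claw":[0,0,0,0,0,0,0,0,0,0]}'
python3 - <<'E'
from h import *
p,d=viewer.camera("scene");cv2.imwrite("pics/s2.png",cv2.resize(p[100:240,260:440,::-1],None,fx=4,fy=4))
print(env.state()["time_s"])
E
```

```text
time_s: 5.38
tool_pos: [0.4991, -0.31, 0.134]
eef_rot: [[0.948, 0.319, -0.0], [0.319, -0.948, -0.001], [-0.001, 0.0, -1.0]]
ft_force: [-7.1, 5.8, 15.7]
finger_gap: 0.0001
gripper_force: 7.9
time_s: 6.62
tool_pos: [0.4986, -0.3095, 0.2296]
eef_rot: [[0.948, 0.318, -0.001], [0.318, -0.948, 0.001], [-0.0, -0.001, -1.0]]
ft_force: [0.3, 0.6, 0.3]
finger_gap: 0.0001
gripper_force: 0.0
6.675
```

View pics/s2.png

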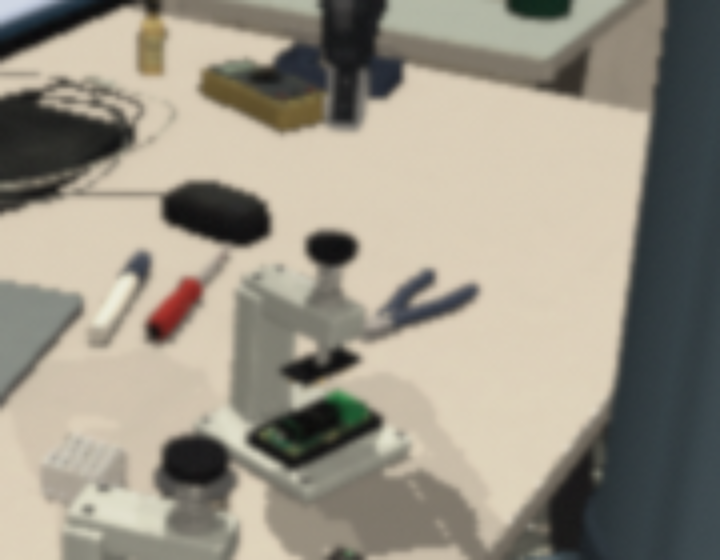

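The head is back up at (332,245), the same place as before the press. The board is still in its nest and the tool is clear.

```bash
python3 -c "
from rig import env
print(env.finish_job())"
```

```text
the job is handed in; nothing more can be done
None
```

I pressed the loaded fixture's plunger to its stop, held it there for about 1 s and let it spring back up; the board stayed in its nest, the empty fixture was not pressed, and the job is handed in at about 6.7 s of the 24 s allowed.

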